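# Load the comparator plate and click it round to the lamp

### The arm

A 6-joint arm with a two-finger parallel gripper is mounted at the origin on the work surface. World frame = base frame: x ahead of the robot, y to its left, z up, the work surface at z = 0. Lengths are in m, angles in rad, forces in N, time in s.
With the tool pointing down it reaches from about 0.275 to 0.85 m from the base axis. Payload 19 kg.
Tool frame: the origin (TCP) lies on the centre line of the jaws, within the pads' length; the fingertips stand 25 mm ahead of it and the grasp point (between the pads) lies 6 mm ahead of it; z points along the fingers, y is the line along which they close (so a half turn about z gives the same grasp; the last joint's range is limited). The gripper opens to 85 mm and grips with 20 to 120 N. Pads are 22 mm wide; open, the fingers measure 114 mm over their backs; the gripper's body (76 mm by 85 mm) begins 54 mm behind the grasp point. The pads swing forward as they close: fully open they stand 13 mm farther back than shut.
Start: joints at [-1.292, 0.15, 1.437, -0, 1.554, -0.134], TCP at [0.231, -0.527, 0.256] pointing down, gripper open.
Joint ranges: [-2.8, 2.8], [-0.68, 2.1], [0.12, 2.68], [-1.39, 4.53], [0.16, 2.79], [-2.81, 2.81]. Speed limits (rad/s): [1.89, 1.89, 2.22, 3.01, 3.01, 3.01].

### API

Orientations are given as a rotation vector (axis times angle).
In Python, from cell import read_state, read_camera, close_job gives the robot as it stands.
- The arm moves only by the tool drive_tool, never from a script. Its argument "rows" is one flat list of numbers, 6 for each row, row after row: the shift along the world's x, y, z in mm, then the turn, a rotation vector about the world's x, y, z in degrees. A call has 1 to 12 rows; each row is the pose to reach, as a shift and turn from the pose commanded when the call began; what a row does not reach only later rows make up. A row lasts 1/12 s, in which the tool goes at most 41.7 mm and 7.16 degrees, less where a joint would pass 70% of its speed; a pose out of reach is approached as far as the arm can. A call with a gripper value outside its range is refused whole. "jaw" is the closure in counts, from 0 (fully open) to 255 (shut), set as the call begins (left out, the last holds). The fingers move at their own pace and stop on an object; "force" is the grip in N (left out, the last holds). Time passes only in rows, so rows that repeat a pose let the fingers close. It gives the time, the measured TCP pose, the force, the opening and the grip force at its end, in the units of the state.
- read_state(): the state, without advancing time (a new reading comes with each control period).
- read_camera(name): name is "scene" or "top" or "wrist"; returns a dict with "color" (400x640x3 uint8, blue, green, red), "fx", "fy", "cx", "cy" (pixels), "xyz" and "orientation" of the camera in the world. Camera axes: x right, y up, looking along -z (the intrinsics and any distortion apply to the point x, -y, -z); pixel columns grow to the right and rows downward; lengths in m; the calibration is good to about 2 mm. A picture is of the moment at which its call begins. There is no depth.
- close_job(): hands the job in; it is judged then, once.
The state is a dict: "t": time; "joint_positions": joint angles; "qd": joint speeds; "tau": joint torques, N m; "eef_pos": TCP position; "orientation": TCP orientation; "ft_force": force on the tool from outside, world axes, zero at the start; "torque": the same for the moment, N m; "grip_width": finger opening in m; "finger_force": force on a finger pad.
Only numpy, scipy, OpenCV 4.12 (cv2) and the standard library are available. Lean on these libraries where they do the work, as an engineer would, in place of code of your own. Each camera call takes 0.05 s, during which the arm holds its last target. There are 200 camera calls.

### The job

Take the taller of the two comparator plates out of the draining rack and push it fully home into the empty leaning holder of the rotary reading stand, at the place where that holder now stands. Then turn the stand by its bar handle one click towards the reading lamp, so that the loaded holder stands at the lamp with the plate still fully home, and let go. Leave the shorter plate in the rack and the tall bottle beside the stand where they are.

Things in the scene. Friction and masses are not known exactly. Their poses are not given: they have to be found in the camera images.
- plate: the taller comparator plate: flat white plastic slab with flush amber cells, 130 mm tall (z), 80 mm wide (y), 10 mm thick (x), about 0.15 kg. Origin: centre of its lower edge face; z runs up to its top edge. It stands upright in one of the rack's two grooves; only its height tells it from the other.
- short_plate: the shorter comparator plate, 95 mm tall, 80 mm wide, 10 mm thick, same look and axes; stays in the other groove of the rack
- rack: fixed grey draining rack, base 180 (x) by 110 (y) by 10 mm; origin: centre of its underside. Two grooves along y at x = -45 and +45 mm, 14 mm wide (x) and 96 mm long (y), floor at z = 10 mm, groove walls up to z = 45 mm. Either plate may be in either groove.
- stand: fixed round base of the rotary reading stand, 190 mm across; origin: on the turret axis at table height. The turret on it (210 mm disc, top at 45 mm) carries three leaning holders 120 degrees apart; two hold short plates fixed in them, the one on the stand's -x side at the start is empty.
- turret (a joint): angle of the turret, rad, positive anticlockwise from above, about 0 at the start (loading place); sprung clicks at -1.047, 0 and +1.047, stops at +-1.25. At +1.047 the empty holder is on the stand's (-x, -y) side, at -1.047 on its (-x, +y) side. Takes up to about 0.7 N m to turn.
- slot (a point): home point of the empty aluminium pocket, leaning outward 35 degrees, on the turret: where the middle of a home plate's lower edge rests, 75 mm above the table and off the axis. z: out of the mouth, along the plate; x: through its thickness (up, inward); y: across its width. The pocket itself is set up to 8 mm to either side (+-y) of this on a stiff rail: not reported; find it by touch or sight.
- mouth (a point): slot point moved up to the mouth, z = 45 mm in the slot frame. Pocket gap 11.5 mm (x) by 84 mm (y). Its upper inner wall (x = +5.75 to +11.75 mm) and 6 mm side cheeks (96 mm over their outsides) end at this level; its lower outer wall (x = -5.75 to -11.75 mm) runs on to z = 60 mm. Square edges, no lead-in. A plate that is home stands 85 mm out of the mouth.
- carrier (a joint): stiff friction pad in the pocket's bottom, travel in m: 0 when raised (the pad's face is then 15 mm above home), 0.015 when pushed fully down. About 7 N along the slot to push; it stays where it is left.
- bar (a point): centre of the turret's black bar handle, on the turret axis 139 mm above the table: a bar 110 mm long, 16 mm wide, from 125 to 153 mm above the table, parallel to the holder's y axis; turns with the turret
- lamp: fixed white reading lamp: round foot 90 mm across, thin post, dome shade 124 mm across, 200 mm high; origin: centre of its foot. It stands 235 mm from the turret axis, 60 degrees to one side of the loading place (either side), the bottle on the other side.
- bottle: tall grey round bottle, 74 mm across, 190 mm high, loose, full; origin: centre of its underside. To be left alone.
Things that resemble listed ones, but are neither listed nor needed, are in the scene too. What is shaped like the lamp but blue is not meant.

How it is judged:
By the outcome, as a careful person would: the job done as asked, in the order asked, and still so for the second after the job is handed in, with the robot touching nothing.
It also fails if it takes over 72 s, if anything falls off the work surface, if the arm or the gripper's body presses on something with over 40 N, if the wrist force passes 120 N, or if a joint passes its speed limit or range.

## Working session

There is one attempt and no reset: what is moved stays moved. The work goes in short steps, Python scripts to look and compute and a tool call to move; the robot and the scene stay as the last step left them, time stands still between calls to the robot, and variables do not carry over. Pictures are saved under pics/ and viewed, at most 12 in all, crops included, and the job is handed in when it is done.

Besides the shell and the picture viewer there is one more tool, called after "Call:" as name(argument=value, ...) on one line, values as JSON. drive_tool: Moves the arm, as the interface text tells. Its arguments: {"type":"object","properties":{"rows":{"type":"array","items":{"type":"number"}},"jaw":{"type":"number"},"force":{"type":"number"}},"required":["rows"]}

```bash
ls; mkdir -p pics
python3 - <<'E'
from cell import *
import cv2,pickle
s=read_state();print(s)
d={}
for n in("scene","top"):
    c=read_camera(n);d[n]=c;cv2.imwrite(f"pics/{n}0.png",c["color"]);print(n,{k:v for k,v in c.items() if k!="color"})
pickle.dump(d,open("cams.pkl","wb"))
E
```

```text
pics
{'t': 0.0, 'joint_positions': array([-1.29196975e+00,  1.50985065e-01,  1.43800834e+00, -8.15783382e-06,
        1.55381397e+00, -1.33998542e-01]), 'qd': array([-2.57711412e-05,  1.07490752e-03,  1.32504000e-03, -2.77401876e-04,
       -3.45595698e-04,  1.41201227e-03]), 'tau': array([-3.03372573e-03, -7.13056684e+01, -5.70886087e+01, -5.69245822e-04,
        8.70478805e-03, -2.31303591e-05]), 'eef_pos': array([ 0.2306103 , -0.52649613,  0.25568728]), 'orientation': array([-3.07371907e+00, -6.43621254e-01,  1.50771591e-04]), 'ft_force': array([-0.22266312,  0.61020126, -0.04850601]), 'torque': array([ 0.03050075,  0.03857302, -0.00371698]), 'finger_force': 0.0, 'grip_width': 0.08549790316411883}
scene {'fx': 382.3319324675063, 'fy': 382.3319324675063, 'cx': 314.2146447767621, 'cy': 203.9963824627983, 'xyz': array([0.85556636, 0.62081335, 0.61844282]), 'orientation': array([0.35629793, 1.15699133, 2.26494272])}
top {'fx': 492.0533575992977, 'fy': 492.0533575992977, 'cx': 318.74504149179035, 'cy': 196.6841305938415, 'xyz': array([0.31618808, 0.05965625, 1.38738348]), 'orientation': array([ 0.08878107, -0.0926477 , -1.55081701])}
```

View pics/scene0.png

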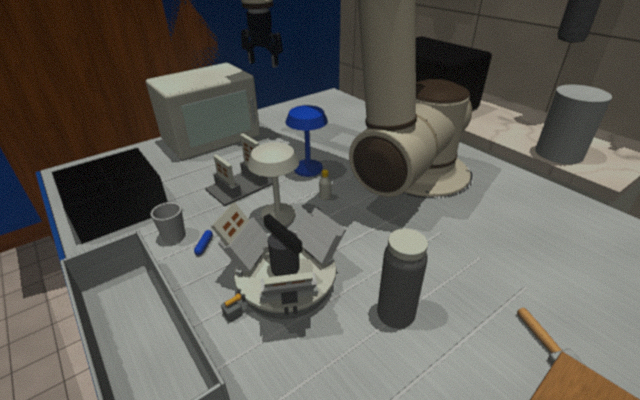

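View pics/top0.png

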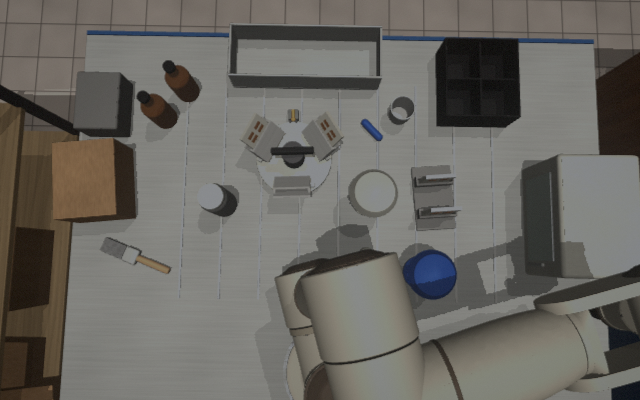

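The scene picture shows the stand (285,270), white lamp (275,180), blue decoy lamp (307,130), bottle (403,280) and rack plates (222,170) and (250,150). In the top picture the empty holder is at (292,186) on the robot's side, the white lamp at (372,192) on -y (so turn to +1.047), the bottle at (215,198), and the rack plates at (435,179) and (437,211).

Things that could be mistaken: the two rack plates (top 435,179 / 437,211), the plates fixed in the stand (262,135 / 322,132), and the blue lamp (430,273). I'll check the choice in a close crop.

```bash
cat > h.py <<'E'
import numpy as np,cv2,pickle
from scipy.spatial.transform import Rotation as R
def ray(c,u,v):
    d=np.array([(u-c["cx"])/c["fx"],-(v-c["cy"])/c["fy"],-1.]);return R.from_rotvec(c["orientation"]).apply(d)
def onz(c,u,v,z):
    d=ray(c,u,v);return c["xyz"]+d*(z-c["xyz"][2])/d[2]
def proj(c,P):
    p=R.from_rotvec(c["orientation"]).inv().apply(np.atleast_2d(P)-c["xyz"])
    return np.c_[c["cx"]-c["fx"]*p[:,0]/p[:,2],c["cy"]+c["fy"]*p[:,1]/p[:,2]]
def crop(c,u0,v0,w,h,k):
    return cv2.resize(c["color"][v0:v0+h,u0:u0+w],None,fx=k,fy=k,interpolation=cv2.INTER_CUBIC)
E
python3 - <<'E'
from h import *
d=pickle.load(open("cams.pkl","rb"));t,s=d["top"],d["scene"]
im=np.zeros((600,800,3),np.uint8)
a=crop(t,235,105,105,100,4);im[:400,:420]=a
a=crop(t,405,155,63,80,6);im[:480,422:800]=a
a=crop(s,200,125,70,80,4)[:200];
cv2.imwrite("pics/c1.png",im)
im=np.zeros((600,800,3),np.uint8)
a=crop(s,195,125,80,80,7);im[:560,:400]=a[:,:400]
a=crop(s,205,200,145,120,2.7);im[:a.shape[0],405:405+a.shape[1]]=a
cv2.imwrite("pics/c2.png",im)
for n,u,v,z in[("standaxis bar",292,151.5,.153),("bottle",213,196,.19),("lamp",374,192,.2),("rackc",434,198,.01)]: print(n,onz(t,u,v,z))
E
```

```text
standaxis bar [0.57462418 0.12822277 0.153     ]
bottle [0.45243497 0.31684189 0.19      ]
lamp [ 0.46825329 -0.07624928  0.2       ]
rackc [ 0.47863628 -0.26729544  0.01      ]
```

View pics/c1.png

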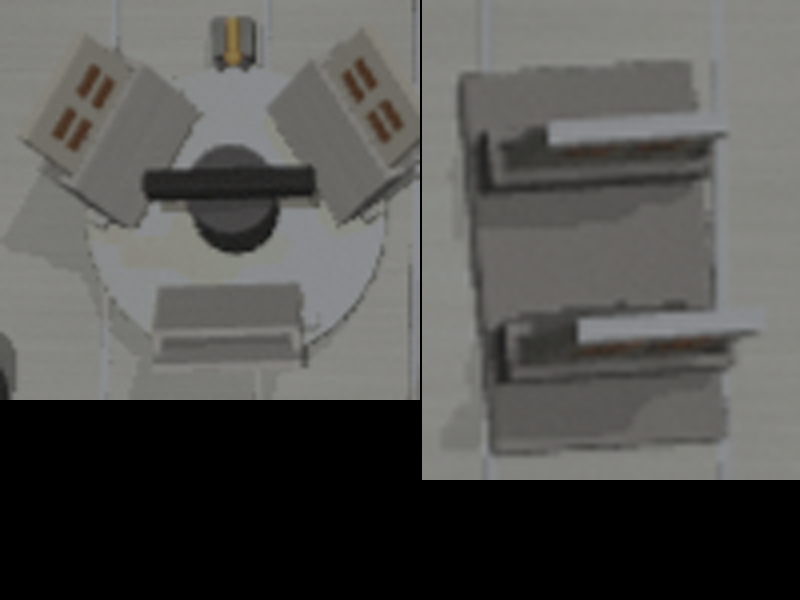

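View pics/c2.png

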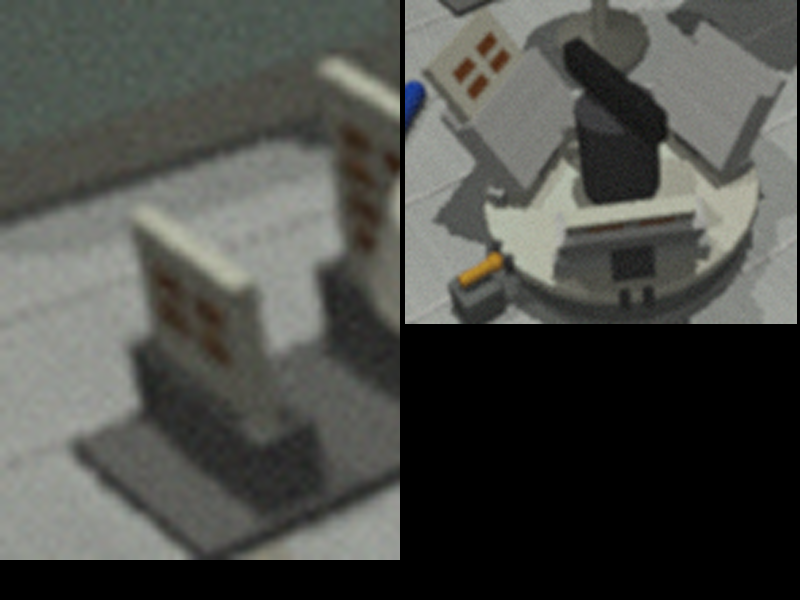

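The crop shows the taller plate in the near (-x) groove: top edge (437,210) in the top picture, with four cell rows in the scene view. The one in the far groove is the short plate.

Run:
```python
from h import *
np.set_printoptions(precision=4,suppress=True)
d=pickle.load(open("cams.pkl","rb"));t,s=d["top"],d["scene"]
r=np.array([onz(t,*p,.01) for p in[(411.7,167.5),(449.7,165.5),(455.2,228),(416.7,230.5)]])
print("rack",r.mean(0),r)
a,b=onz(t,431,210.2,.14),onz(t,462.2,208.7,.14);print("tall top",a,b,(a+b)/2,np.linalg.norm(a-b),np.degrees(np.arctan2(*(a-b)[:2])))
a,b=onz(t,271.3,150.9,.153),onz(t,313.6,149.9,.153);print("bar",a,b,(a+b)/2,np.linalg.norm(a-b),np.degrees(np.arctan2(*(a-b)[:2])))
# scene check of tall top
for P in [(a)]: pass
print("blue",onz(t,430,273,.2))
# pocket candidates mouth height .075+.045*cos35=.1119, upper wall
z=.112
print("pocket in wall",[onz(t,235+x/4,105+y/4,z) for x,y in[(157,284),(300,283),(303,328),(155,330)]])
print("turret disc", onz(t,235+88/4,105+215/4,.045),onz(t,235+384/4,105+215/4,.045))
```

```text
rack [ 0.4796 -0.2654  0.01  ] [[ 0.5647 -0.2047  0.01  ]
 [ 0.5724 -0.3128  0.01  ]
 [ 0.3951 -0.3259  0.01  ]
 [ 0.3862 -0.218   0.01  ]]
tall top [ 0.4319 -0.2285  0.14  ] [ 0.4372 -0.3081  0.14  ] [ 0.4345 -0.2683  0.14  ] 0.07974235575686595 -3.7990918446847464
bar [0.5752 0.1811 0.153 ] [0.5798 0.0732 0.153 ] [0.5775 0.1271 0.153 ] 0.10798931000397746 -2.4465016503317707
blue [ 0.2757 -0.211   0.2   ]
pocket in wall [array([0.517 , 0.1754, 0.112 ]), array([0.5194, 0.0818, 0.112 ]), array([0.4897, 0.0792, 0.112 ]), array([0.4866, 0.1759, 0.112 ])]
turret disc [0.575  0.2306 0.045 ] [0.5788 0.0257 0.045 ]
```

Call:
drive_tool(rows=[18.5,23.5,0,0,0,6.4,37,47,0,0,0,12.8,55.5,70.5,0,0,0,19.2,74,94,0,0,0,25.6,92.5,117.5,0,0,0,32,111,141,0,0,0,38.4,129.5,164.5,0,0,0,44.8,148,188,0,0,0,51.2,166.5,211.5,0,0,0,57.6,185,235,0,0,0,64,203.5,258.5,0,0,0,70.4,203.5,258.5,0,0,0,70.4])

```text
t: 1.1
eef_pos: [0.4363, -0.2647, 0.2561]
orientation: [-2.129, -2.31, -0.002]
ft_force: [-0.7, -0.8, 0.3]
grip_width: 0.0856
finger_force: 0.0
```

Run:
```python
from cell import *
from h import *
np.set_printoptions(precision=4,suppress=True)
s=read_state();print(s["eef_pos"],s["joint_positions"]);print(R.from_rotvec(s["orientation"]).as_matrix())
c=read_camera("wrist");pickle.dump(c,open("w1.pkl","wb"));print(c["xyz"],R.from_rotvec(c["orientation"]).as_matrix(),c["fx"])
P=[[.4319,-.2285,.14],[.4372,-.3081,.14]];print(proj(c,P))
cv2.imwrite("pics/w1.png",c["color"])
```

```text
[ 0.4363 -0.2647  0.2561] [-0.6972  0.0152  1.5837  0.0013  1.5431 -0.7787]
[[-0.0814  0.9967  0.0005]
 [ 0.9967  0.0814  0.0013]
 [ 0.0012  0.0006 -1.    ]]
[ 0.4296 -0.1831  0.3751] [[ 0.9967 -0.0771 -0.0271]
 [ 0.0817  0.944   0.3198]
 [ 0.0009 -0.3209  0.9471]] 295.3105974032991
[[316.9797 157.1636]
 [315.8087 245.9585]]
```

View pics/w1.png

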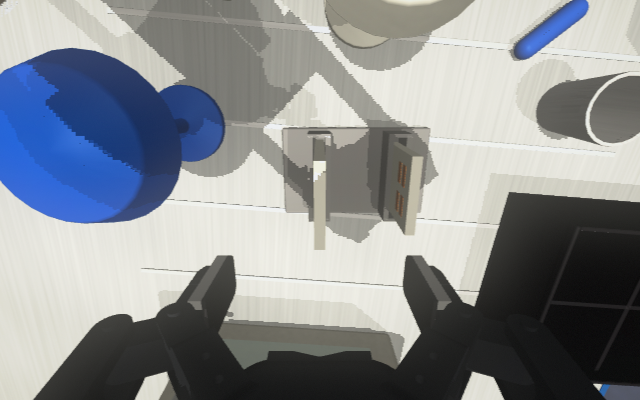

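The wrist picture shows the tall plate's top edge as a white strip from (320,161) to (320,250), about 3 px off my projection; the short plate is at (408,190). I'll refine from a settled frame.

Run:
```python
from cell import *
from h import *
np.set_printoptions(precision=4,suppress=True)
s=read_state();print(s["t"],s["eef_pos"],R.from_rotvec(s["orientation"]).as_matrix()[:,1])
c=read_camera("wrist");g=c["color"].min(2)
for v in (165,175,185,200,215,230,240,244,247,249,251,253):print(v,g[v,305:335:1])
print(g[150:260,320])
for a in[(320,161),(320,250)]:print(onz(c,*a,.14))
```

```text
1.15 [ 0.4352 -0.2663  0.256 ] [ 0.9971  0.0755 -0.0002]
165 [147 147 147 147 147 148 147 148 130 150 209 225 224 224 224 224 224 224
 224 224 224 204 146 110 110 111 109 109 108 108]
175 [ 92  91  91  91  91  92  90  91  85 152 224 239 239 239 238 238 223 166
 166 166 153 129 117 110 111 110 109 107 108 107]
185 [ 92  92  92  92  91  91  92  91  88 101 141 165 165 164 165 165 165 166
 165 165 165 154 126 109 110 110 109 108 107 107]
200 [ 96  95  93  94  94  94  93  92  92 103 139 165 165 165 166 166 166 166
 166 165 165 154 128 111 112 111 110 109 109 109]
215 [223 224 224 223 193 128 113 113 112 110 137 167 167 166 166 166 166 166
 166 166 166 155 128 112 111 116 135 151 150 155]
230 [226 226 225 223 222 225 228 228 226 226 207 167 167 166 166 167 166 166
 166 167 167 180 211 224 226 226 225 200 155 152]
240 [227 228 225 223 224 229 229 228 227 227 211 175 166 166 167 167 167 167
 167 167 167 180 211 224 225 227 226 226 223 223]
244 [227 227 225 223 226 229 228 227 228 226 210 175 167 166 166 166 166 167
 167 167 167 181 212 225 227 226 226 226 223 223]
247 [227 227 225 224 227 23
[... 280 characters left out ...]
225 224 224 225 223 224
 226 224 224 225 225 226 227 227 226 224 224 225]
253 [228 226 224 225 229 230 229 228 227 225 223 225 226 225 225 224 223 225
 226 224 224 225 224 226 227 227 226 224 224 226]
[104 104 105 104 104 104 105 103 112 220 239 234 234 234 224 224 224 224
 224 224 224 224 224 239 239 238 166 166 166 164 165 164 164 165 165 165
 164 165 165 165 165 166 166 165 165 165 165 166 165 166 166 166 166 165
 166 166 166 165 166 165 166 165 165 166 166 166 166 166 166 166 166 166
 167 166 166 166 166 166 166 166 167 166 167 166 167 167 167 167 167 167
 167 167 167 167 166 167 166 168 198 225 225 225 225 224 224 224 224 224
 224 224]
[ 0.4337 -0.233   0.14  ]
[ 0.4399 -0.3135  0.14  ]
```

Call:
drive_tool(rows=[0,0,0,0,0,0,0,0,0,0,0,0,0,0,0,0,0,0])

```text
t: 1.45
eef_pos: [0.4337, -0.2689, 0.2562]
orientation: [-2.144, -2.296, 0.0]
ft_force: [0.1, -0.2, -0.3]
grip_width: 0.0856
finger_force: 0.0
```

Run:
```python
from cell import *
from h import *
np.set_printoptions(precision=4,suppress=True)
c=read_camera("wrist");s=read_state();print(s["t"],s["eef_pos"],R.from_rotvec(s["orientation"]).as_matrix()[:,1])
g=c["color"].min(2).astype(int)
for v in (190,205,215,235,240,245):print(v,g[v,308:334])
print(g[155:165,322],g[244:256,322])
```

```text
1.5 [ 0.4337 -0.2688  0.2562] [ 0.9976  0.0689 -0.0002]
190 [ 93  92  92  93  92  92  92  87 103 145 166 165 165 166 165 165 165 166
 166 166 160 135 110 111 111 109]
205 [113 112 110 111 111 111 112 107  99 133 166 166 165 166 167 166 166 166
 166 165 160 136 111 111 110 110]
215 [225 224 222 187 115 119 115 113 109 135 166 166 166 167 166 166 166 165
 166 167 160 137 111 111 116 136]
235 [228 225 222 224 228 229 227 227 226 216 184 167 167 167 166 166 166 166
 167 166 173 203 225 226 226 225]
240 [227 225 223 226 229 229 228 228 227 215 183 166 167 167 168 167 167 167
 167 167 174 203 226 226 226 226]
245 [227 224 223 228 230 228 228 228 225 214 192 184 183 183 184 183 183 185
 185 184 190 211 225 227 226 226]
[115 236 237 237 237 239 239 239 224 224] [167 184 225 225 225 224 224 224 225 224 224 224]
```

Run:
```python
from cell import *
from h import *
np.set_printoptions(precision=4,suppress=True)
c=read_camera("wrist")
a,b=onz(c,322.6,155.7,.14),onz(c,323.2,245,.14);print(a,b,(a+b)/2,np.linalg.norm(a-b),np.degrees(np.arctan2(*(a-b)[:2])))
```

```text
[ 0.4341 -0.2312  0.14  ] [ 0.4405 -0.311   0.14  ] [ 0.4373 -0.2711  0.14  ] 0.08006463603658522 -4.573730868411375
```

Call:
drive_tool(rows=[2.8,-1.5,-25,0,0,0.3,2.8,-1.5,-55,0,0,0.3,2.8,-1.5,-85,0,0,0.3,2.8,-1.5,-110,0,0,0.3,2.8,-1.5,-128,0,0,0.3,2.8,-1.5,-138,0,0,0.3,2.8,-1.5,-138,0,0,0.3,2.8,-1.5,-138,0,0,0.3])

```text
t: 2.22
eef_pos: [0.437, -0.27, 0.1188]
orientation: [2.136, 2.304, -0.0]
ft_force: [1.0, 0.3, 0.0]
grip_width: 0.0855
finger_force: 0.0
```

Call:
drive_tool(rows=[0,0,0,0,0,0,0,0,0,0,0,0,0,0,0,0,0,0,0,0,0,0,0,0,0,0,0,0,0,0,0,0,0,0,0,0,0,0,0,0,0,0,0,0,0,0,0,0,0,0,0,0,0,0], jaw=255, force=60)

```text
t: 2.97
eef_pos: [0.4371, -0.2698, 0.1186]
orientation: [2.135, 2.304, -0.0]
ft_force: [0.1, 0.5, 5.6]
grip_width: 0.0092
finger_force: 59.2
```

Call:
drive_tool(rows=[0,0,4,0,0,0,0,0,12,0,0,0,0,0,24,0,0,0,0,0,40,0,0,0,0,0,62,0,0,0,0,0,90,0,0,0,0,0,120,0,0,0,0,0,150,0,0,0,0,0,180,0,0,0,0,0,205,0,0,0,0,0,225,0,0,0,0,0,235,0,0,0], force=100)

```text
t: 3.97
eef_pos: [0.437, -0.2696, 0.357]
orientation: [2.133, 2.302, 0.0]
ft_force: [-0.6, 0.0, -1.2]
grip_width: 0.0087
finger_force: 97.3
```

Run:
```python
from h import *
from scipy.optimize import least_squares
np.set_printoptions(precision=4,suppress=True)
d=pickle.load(open("cams.pkl","rb"));t,s=d["top"],d["scene"]
S,C=np.sin(np.radians(35)),np.cos(np.radians(35))
X=np.array([.5770,.128,0]);yaw=np.radians(2.45)
Rz=R.from_euler("z",yaw).as_matrix()
def sp(p,rho,e): # slot-frame pt -> world
    x,y,z=p; return X+Rz@np.array([-rho+x*S*1.0*(1)*0+ x*S - z*S if 0 else -rho + x*C - z*S, y+e, .075+x*S+z*C])
pts=[((.01175,.048,.045),(157,329)),((.01175,-.048,.045),(303,326)),((.00575,.048,.045),(156,337)),((-.01175,.048,.06),(152,362)),((-.01175,-.048,.06),(301,359))]
f=lambda q:np.ravel([proj(t,sp(p,q[0],q[1]))[0]-[235+a/4,105+b/4] for p,(a,b) in pts])
r=least_squares(f,[.05,0]);print(r.x,r.fun)
```

```text
[0.0699 0.0036] [-0.6758 -0.9288 -0.2813 -1.0701 -0.2832 -0.8814  0.7675  1.5067  0.4706
  1.3588]
```

Run:
```python
from cell import *
from h import *
np.set_printoptions(precision=4,suppress=True)
s=read_state();A=R.from_rotvec(s["orientation"]);m=A.as_matrix();print(m,s["eef_pos"])
yaw=2.45;z=R.from_euler("z",yaw,degrees=True).as_matrix()
S,C=np.sin(np.radians(35)),np.cos(np.radians(35))
T=z@np.c_[[0,1,0],[C,0,S],[S,0,-C]] # tool x=+y, y = slot x, z=-slot z
print(np.degrees((R.from_matrix(T)*A.inv()).as_rotvec()))
W=np.array([.577,.128,0])+z@[-.07,.0036,.075]
for zz in(.085,):print(W,W-T[:,2]*(zz+.1086)-s["eef_pos"])
```

```text
[[-0.076   0.9971  0.0028]
 [ 0.9971  0.076  -0.0024]
 [-0.0026  0.0026 -1.    ]] [ 0.437  -0.2696  0.357 ]
[  2.2152 -34.7804  -1.8007]
[0.5069 0.1286 0.075 ] [-0.041   0.3935 -0.1234]
```

Call:
drive_tool(rows=[-2,20,0,0,0,0,-6,55,0,0,0,0,-10,92,0,0,0,0,-14,130,0,0,0,0,-18,168,0,0,0,0,-22,205,0,0,0,0,-26,242,0,0,0,0,-30,278,0,0.4,-6.9,-0.4,-33,313,0,0.9,-13.8,-0.7,-36,345,0,1.3,-20.7,-1.1,-39,373,0,1.8,-27.8,-1.4,-41,393,0,2.2,-34.8,-1.8])

```text
t: 4.97
eef_pos: [0.3951, 0.125, 0.3542]
orientation: [1.835, 1.916, 0.614]
ft_force: [-0.2, -1.4, -0.6]
grip_width: 0.0087
finger_force: 97.8
```

Call:
drive_tool(rows=[0,0,-25,0,0,0,0,0,-50,0,0,0,0,0,-75,0,0,0,0,0,-95,0,0,0,0,0,-110,0,0,0,0,0,-120,0,0,0,0,0,-120,0,0,0,0,0,-120,0,0,0,0,0,-120,0,0,0])

```text
t: 5.72
eef_pos: [0.3963, 0.1233, 0.2345]
orientation: [1.837, 1.919, 0.606]
ft_force: [1.3, -0.7, -0.1]
grip_width: 0.0091
finger_force: 97.8
```

Run:
```python
from cell import *
from h import *
np.set_printoptions(precision=4,suppress=True)
c=read_camera("wrist");sc=read_camera("scene");tp=read_camera("top");s=read_state();A=R.from_rotvec(s["orientation"]);m=A.as_matrix();print(m,s["eef_pos"],s["ft_force"],s["joint_positions"])
pickle.dump((c,sc,tp,s),open("hov.pkl","wb"))
im=np.zeros((600,800,3),np.uint8)
im[:400,:640]=c["color"]
a=crop(sc,200,170,160,150,2);im[300:600,480:800]=a
cv2.imwrite("pics/w2.png",im)
```

```text
[[-0.0441  0.8191  0.5719]
 [ 0.999   0.0349  0.027 ]
 [ 0.0021  0.5726 -0.8199]] [0.3962 0.1234 0.2342] [ 0.647   0.9852 -1.8475] [ 0.1643 -0.5632  2.1657 -0.0833  0.9344  0.1495]
```

View pics/w2.png

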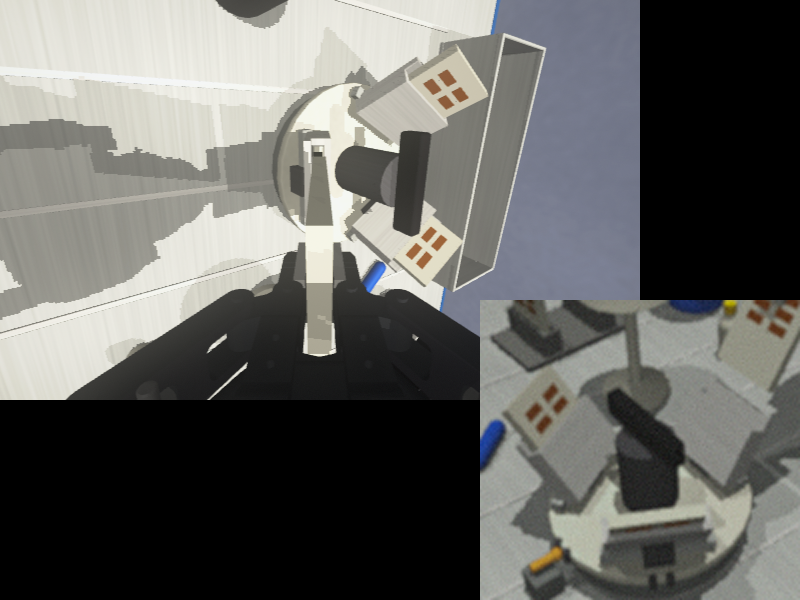

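The wrist picture shows the held plate's side edge from (319,350) down to about (318,165), above the pocket near (317,145). The bar is at (412,185). I'll zoom in on the fit.

Run:
```python
from h import *
np.set_printoptions(precision=2,suppress=True)
c,sc,tp,s=pickle.load(open("hov.pkl","rb"))
im=crop(c,270,125,100,120,5)
im=np.c_[im,np.zeros((600,300,3),np.uint8)]
a=crop(tp,262,160,60,60,5);im[:300,500:]=a
a=crop(sc,240,250,100,80,3);im[310:550,500:]=a
cv2.imwrite("pics/w3.png",im)
m=R.from_rotvec(s["orientation"]).as_matrix();p=s["eef_pos"]
for sy in(1,-1):
  for sx in(1,-1):
    print(sy,sx,proj(c,p+m@[sy*.04,sx*.005,.1086])[0], proj(c,p+m@[sy*.04,sx*.005,-.0214])[0])
```

```text
Traceback (most recent call last):
ValueError: all the input array dimensions except for the concatenation axis must match exactly, but along dimension 1, the array at index 0 has size 500 and the array at index 1 has size 300
```

Run:
```python
from h import *
np.set_printoptions(precision=2,suppress=True)
c,sc,tp,s=pickle.load(open("hov.pkl","rb"))
im=np.zeros((600,800,3),np.uint8)
im[:,:500]=crop(c,270,125,100,120,5)
a=crop(tp,262,160,60,60,5);im[:300,500:]=a
a=crop(sc,240,250,100,80,3);im[310:550,500:]=a
cv2.imwrite("pics/w3.png",im)
m=R.from_rotvec(s["orientation"]).as_matrix();p=s["eef_pos"]
for sy in(1,-1):
  for sx in(1,-1):
    print(sy,sx,proj(c,p+m@[sy*.04,sx*.005,.1086])[0], proj(c,p+m@[sy*.04,sx*.005,-.0214])[0])
```

```text
1 1 [324.05 154.43] [329.99 221.23]
1 -1 [311.14 154.43] [302.06 221.23]
-1 1 [323.52 246.66] [327.81 386.7 ]
-1 -1 [311.92 246.66] [305.34 386.71]
```

View pics/w3.png

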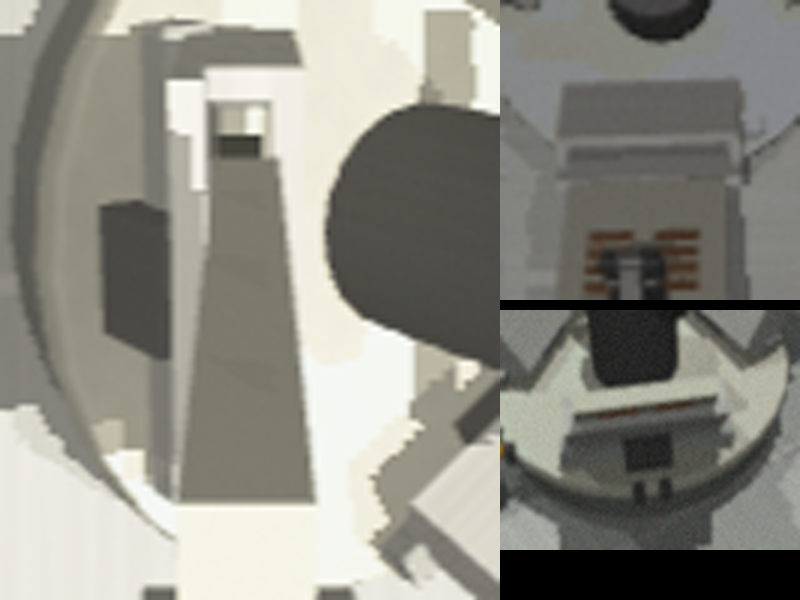

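The zoom shows the plate's lower edge at (311.6–325.6, 156.4). The pocket gap's +y end is at u 311.6–324, v 145, with the inner wall's end face out to u 330.6. I'll fit the offset and the yaw from these.

```bash
cat > fit.py <<'E'
from h import *
from scipy.optimize import least_squares
np.set_printoptions(precision=4,suppress=True)
c,sc,tp,s=pickle.load(open("hov.pkl","rb"))
m=R.from_rotvec(s["orientation"]).as_matrix();p=s["eef_pos"]
# pocket in tool frame: slot x=tool y, slot y=tool x, slot z=-tool z
def W(P,o): P=np.array(P);return p+m@(np.array(o)+[P[1],P[0],-P[2]])
pts=[((.01175,.048,.045),(330.6,138.6)),((.00575,.042,.045),(324,145)),((-.00575,.042,.045),(311.6,145)),((-.01175,.048,.06),(303.5,141)),((-.00575,.048,.06),(310.6,141))]
f=lambda o:np.ravel([proj(c,W(P,o))[0]-q for P,q in pts])
r=least_squares(f,[0,0,.19],x_scale=.01);print("slot in tool frame (x=y_slot,y=x_slot,z)",r.x,r.fun)
g=lambda o:np.ravel([proj(c,W(P,[0,0,0]+np.array([o[0],o[1],.1086])))[0]-q for P,q in [((.005,.04,0),(325.6,156.4)),((-.005,.04,0),(311.6,156.4))]])
r2=least_squares(g,[0,0],x_scale=.01);print("plate",r2.x,r2.fun)
def line(img,u0,u1,v0,v1,sign,z,cam):
    G=cv2.Sobel(cv2.GaussianBlur(img["color"],(3,3),0).mean(2),cv2.CV_64F,0,1)*sign
    us=np.arange(u0,u1);vs=[]
    for u in us:
        k=np.clip(G[v0:v1,u],0,None);i=k.argmax();w=slice(max(i-2,0),i+3);vs.append(v0+(k[w]*np.arange(v1-v0)[w]).sum()/k[w].sum())
    vs=np.array(vs);q=np.polyfit(us,vs,1);ok=abs(vs-np.polyval(q,us))<.5;q=np.polyfit(us[ok],vs[ok],1)
    a,b=[onz(cam,u,np.polyval(q,u),z) for u in(u0,u1)]
    return ok.sum(),q,np.degrees(np.arctan2(*(a-b)[:2])),(a+b)/2
d=pickle.load(open("cams.pkl","rb"))["top"]
print("bar top edge",line(d,275,311,144,150,-1,.153,d))
print("bar low edge",line(d,275,311,152,159,1,.125,d))
print("inner wall base edge",line(d,277,308,172,179,-1,.08,d))
for sg in(-1,1):print("mouth edges",line(d,277,307,184,192,sg,.115,d))
for sg in(-1,1):print("outer edges",line(d,277,307,189,200,sg,.119,d))
E
python3 fit.py
```

```text
slot in tool frame (x=y_slot,y=x_slot,z) [-0.0012 -0.0002  0.195 ] [ 0.0345 -0.0853 -0.0688  0.2045 -0.3539  0.2018  0.2108 -0.1513  0.1537
 -0.1498]
plate [-0.0015  0.0008] [-0.5604 -0.0027  0.5604 -0.0052]
bar top edge (np.int64(25), array([ -0.0316, 155.607 ]), np.float64(-2.9142443027623064), array([0.5881, 0.126 , 0.153 ]))
bar low edge (np.int64(35), array([ -0.033, 164.488]), np.float64(-2.9892176557959487), array([0.5717, 0.1269, 0.125 ]))
inner wall base edge (np.int64(31), array([ -0.0252, 183.1804]), np.float64(-2.520305954819888), array([0.5235, 0.1293, 0.08  ]))
mouth edges (np.int64(30), array([ -0.0267, 196.5832]), np.float64(-2.594004293123599), array([0.4837, 0.1279, 0.115 ]))
mouth edges (np.int64(30), array([ -0.0299, 194.7054]), np.float64(-2.780541404687101), array([0.491 , 0.1281, 0.115 ]))
outer edges (np.int64(30), array([ -0.0131, 193.0225]), np.float64(-1.8071909147994059), array([0.482 , 0.1277, 0.119 ]))
outer edges (np.int64(30), array([ -0.0209, 200.9963]), np.float64(-2.2528033486803842), array([0.4671, 0.1273, 0.119 ]))
```

Call:
drive_tool(rows=[-0.8,0.3,-0.6,0,0,0.2,4.9,0.6,-8.8,0,0,0.2,10.6,0.8,-17,0,0,0.2,16.3,1.1,-25.2,0,0,0.2,19.8,1.2,-30.1,0,0,0.2,19.8,1.2,-30.1,0,0,0.2,19.8,1.2,-30.1,0,0,0.2])

```text
t: 6.45
eef_pos: [0.4157, 0.1245, 0.2033]
orientation: [1.835, 1.924, 0.605]
ft_force: [-0.4, -0.1, -2.0]
grip_width: 0.0087
finger_force: 97.9
```

Run:
```python
from cell import *
from h import *
np.set_printoptions(precision=4,suppress=True)
c=read_camera("wrist");s=read_state();m=R.from_rotvec(s["orientation"]).as_matrix();print(m,s["eef_pos"],m.T@s["ft_force"],m.T@s["torque"])
o=pickle.load(open("hov.pkl","rb"))[3];mo=R.from_rotvec(o["orientation"]).as_matrix()
print("moved in tool axes mm",mo.T@(s["eef_pos"]-o["eef_pos"])*1e3)
pickle.dump((c,s),open("hov2.pkl","wb"))
cv2.imwrite("pics/w4.png",crop(c,270,125,100,75,8))
```

```text
[[-0.0476  0.8196  0.5709]
 [ 0.9989  0.038   0.0288]
 [ 0.002   0.5717 -0.8205]] [0.4157 0.1245 0.2036] [ 0.3028 -0.1529  1.2506] [ 0.4478 -0.0175 -0.025 ]
moved in tool axes mm [ 0.2383 -1.5633 36.307 ]
```

View pics/w4.png

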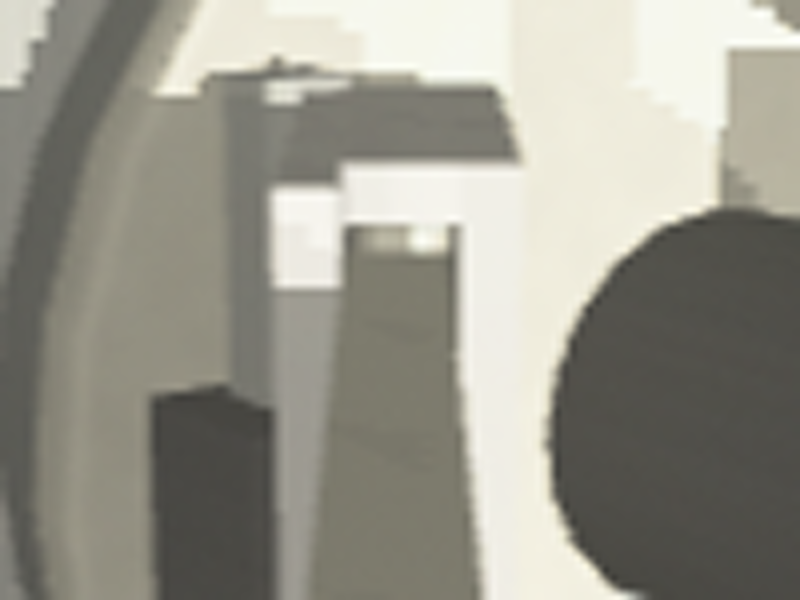

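The plate's lower edge (u 313.4–326.5) now sits just above the gap (u 313.1–327.5, v 153): aligned within 0.5 mm, and slightly towards the outer wall.

```bash
sed -e '/^def line/,$d' -e 's/c,sc,tp,s=.*/c,s=pickle.load(open("hov2.pkl","rb"))/' -e 's/^pts=.*/pts=[((.01175,.048,.045),(335,145.25)),((.00575,.042,.045),(327.5,153.1)),((-.00575,.042,.045),(313.1,153.1)),((-.01175,.048,.06),(303.6,148.2)),((-.00575,.048,.06),(312.6,148.2))]/' -e 's/(325.6,156.4)/(326.5,156.4)/;s/(311.6,156.4)/(313.4,156.4)/' fit.py > fit2.py; python3 fit2.py
```

```text
slot in tool frame (x=y_slot,y=x_slot,z) [-0.0013  0.0015  0.1565] [ 0.268  -0.0339 -0.0417 -0.186  -0.3462 -0.1908  0.4307  0.1898 -0.3213
  0.1925]
plate [-0.0015  0.0014] [-0.0985  0.0014  0.0985 -0.0028]
```

Call:
drive_tool(rows=[1.9,0.1,-2.3,0,0,0,3.6,0.2,-4.8,0,0,0,5.3,0.3,-7.3,0,0,0,7,0.4,-9.7,0,0,0,7,0.4,-9.7,0,0,0,7,0.4,-9.7,0,0,0])

```text
t: 7.0
eef_pos: [0.4227, 0.1249, 0.1932]
orientation: [1.835, 1.924, 0.605]
ft_force: [0.4, -0.2, -1.3]
grip_width: 0.0089
finger_force: 97.8
```

```bash
cat > st.py <<'E'
from cell import *
from h import *
np.set_printoptions(precision=4,suppress=True)
s=read_state();m=R.from_rotvec(s["orientation"]).as_matrix()
o=pickle.load(open("hov2.pkl","rb"))[1];mo=R.from_rotvec(o["orientation"]).as_matrix()
print(s["t"],s["eef_pos"],"F tool",m.T@s["ft_force"],"M",m.T@s["torque"],"moved mm",mo.T@(s["eef_pos"]-o["eef_pos"])*1e3,"tool z",m[:,2],s["grip_width"])
E
python3 st.py
```

```text
7.0 [0.4227 0.1249 0.1932] F tool [-0.26   -0.4082  1.3041] M [ 0.4435 -0.048   0.0298] moved mm [ 0.035  -0.1082 12.4877] tool z [ 0.5705  0.0288 -0.8208] 0.008928433918622044
```

Call:
drive_tool(rows=[2.3,0.1,-3.3,0,0,0,4.6,0.2,-6.6,0,0,0,6.8,0.3,-9.8,0,0,0,9.1,0.5,-13.1,0,0,0,11.4,0.6,-16.4,0,0,0,11.4,0.6,-16.4,0,0,0])

```text
t: 7.5
eef_pos: [0.4343, 0.1255, 0.1763]
orientation: [1.836, 1.924, 0.605]
ft_force: [0.6, -0.2, -1.8]
grip_width: 0.009
finger_force: 97.9
```

```bash
python3 st.py
```

```text
7.5 [0.4343 0.1255 0.1763] F tool [-0.2501 -0.5808  1.8031] M [ 0.2717 -0.0495  0.0294] moved mm [ 0.0245 -0.2822 33.0538] tool z [ 0.5702  0.0287 -0.821 ] 0.008964641120472709
```

Call:
drive_tool(rows=[1.1,0.1,-1.6,0,0,0,2.3,0.1,-3.3,0,0,0,3.4,0.2,-4.9,0,0,0,4.6,0.2,-6.6,0,0,0,5.7,0.3,-8.2,0,0,0,6.8,0.3,-9.8,0,0,0,6.8,0.3,-9.8,0,0,0])

```text
t: 8.08
eef_pos: [0.441, 0.1258, 0.1671]
orientation: [1.835, 1.924, 0.606]
ft_force: [0.9, -0.4, -1.3]
grip_width: 0.0091
finger_force: 98.0
```

```bash
python3 st.py
```

```text
8.0833 [0.441  0.1258 0.1671] F tool [-0.4625 -0.0254  1.5084] M [ 0.4774 -0.0572  0.0278] moved mm [ 0.0428 -0.0215 44.3552] tool z [ 0.5708  0.0288 -0.8206] 0.00913941234222581
```

Call:
drive_tool(rows=[0.6,0,-0.8,0,0,0,1.1,0.1,-1.6,0,0,0,1.7,0.1,-2.5,0,0,0,1.7,0.1,-2.5,0,0,0,1.7,0.1,-2.5,0,0,0])

```text
t: 8.5
eef_pos: [0.4427, 0.1259, 0.1648]
orientation: [1.835, 1.923, 0.606]
ft_force: [-1.1, 0.2, 0.2]
grip_width: 0.0086
finger_force: 98.2
```

```bash
python3 st.py
```

```text
8.5 [0.4427 0.1259 0.1648] F tool [ 0.2161 -0.7617 -0.7398] M [ 0.5215 -0.0481 -0.0301] moved mm [ 0.0381 -0.0167 47.2423] tool z [ 0.5709  0.0288 -0.8205] 0.00857719715429532
```

Run:
```python
from cell import *
from h import *
c=read_camera("wrist");sc=read_camera("scene");s=read_state()
pickle.dump((c,sc,s),open("in.pkl","wb"))
im=np.zeros((600,800,3),np.uint8)
im[:,:430]=crop(c,275,105,86,120,5)
a=crop(sc,220,200,123,120,3);im[:360,431:800]=a
cv2.imwrite("pics/w5.png",im)
```

```text
(no output)
```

View pics/w5.png

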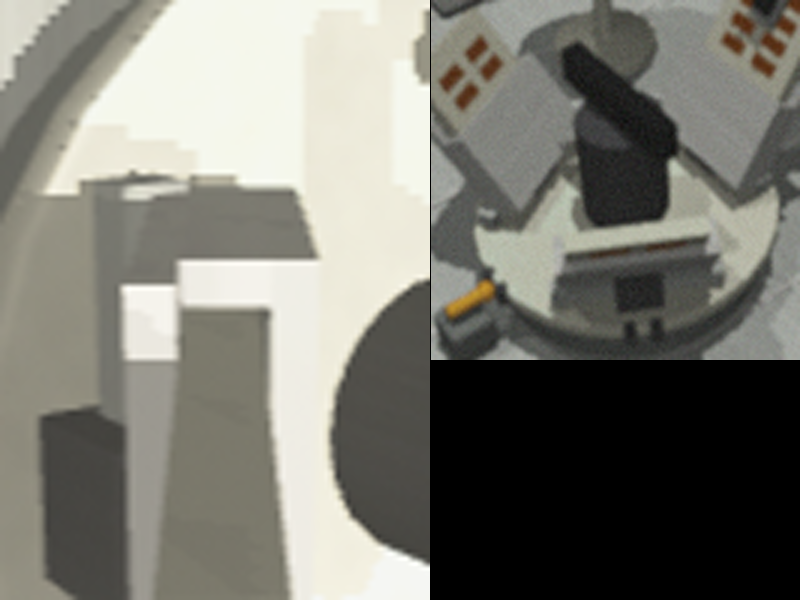

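The wrist picture shows the plate inside the gap (rim at v≈167, u 311–329). I'll keep pushing gently until I feel the bottom.

Call:
drive_tool(rows=[0.6,0,-0.8,0,0,0,1.1,0.1,-1.6,0,0,0,1.1,0.1,-1.6,0,0,0,1.1,0.1,-1.6,0,0,0])

```text
t: 8.93
eef_pos: [0.4438, 0.1261, 0.1639]
orientation: [1.835, 1.923, 0.607]
ft_force: [-17.9, -1.4, 17.0]
grip_width: 0.0089
finger_force: 101.8
```

```bash
python3 st.py
```

```text
8.9333 [0.4438 0.1261 0.1639] F tool [ -0.476   -4.9569 -24.1987] M [ 1.5831 -0.1253  0.0475] moved mm [ 0.19    0.4378 48.6177] tool z [ 0.5715  0.029  -0.8201] 0.008913142205509043
```

Call:
drive_tool(rows=[0.5,0,-0.7,0,0,0,0.5,0,-0.7,0,0,0,0.5,0,-0.7,0,0,0])

```text
t: 9.18
eef_pos: [0.4443, 0.1262, 0.164]
orientation: [1.834, 1.923, 0.607]
ft_force: [-35.1, -1.8, 33.9]
grip_width: 0.0091
finger_force: 105.1
```

```bash
python3 st.py
python3 - <<'E'
from h import *
c,sc,s=pickle.load(open("in.pkl","rb"))
np.set_printoptions(precision=4,suppress=True)
m=R.from_rotvec(s["orientation"]).as_matrix();p=s["eef_pos"]
W=lambda P,o:p+m@(np.array(o)+[P[1],P[0],-P[2]])
k=lambda x,y:(275+x/5,105+y/5)
pts=[((.01175,.048,.045),k(318,260)),((.00575,.042,.045),k(270,309)),((-.00575,.042,.045),k(180,309)),((-.01175,.048,.06),k(121,286)),((-.00575,.048,.06),k(178,286)),((-.01175,-.0+.048,.06),k(121,286))]
from scipy.optimize import least_squares
r=least_squares(lambda o:np.ravel([proj(c,W(P,o))[0]-q for P,q in pts]),[0,0,.11],x_scale=.01);print(r.x,r.fun)
E
```

```text
9.1833 [0.4443 0.1262 0.164 ] F tool [ -0.082   -9.3992 -47.9289] M [ 2.7988 -0.2195  0.0622] moved mm [ 0.2796  0.8742 48.8126] tool z [ 0.572   0.0292 -0.8197] 0.00914150915856007
[-0.0012  0.0014  0.108 ] [ 0.2528  0.1878  0.079  -0.138  -0.2545 -0.1417  0.2829  0.0267 -0.6389
  0.0288  0.2829  0.0267]
```

Call:
drive_tool(rows=[-0.9,0,0.6,0,0,0,-0.9,0,0.6,0,0,0])

```text
t: 9.35
eef_pos: [0.4434, 0.1261, 0.1638]
orientation: [1.834, 1.923, 0.607]
ft_force: [-12.7, -0.6, 13.0]
grip_width: 0.0086
finger_force: 100.8
```

```bash
python3 st.py
```

```text
9.35 [0.4434 0.1261 0.1638] F tool [  0.0319  -2.9772 -17.8934] M [ 0.9295 -0.1557  0.0312] moved mm [ 0.1914  0.0501 48.5317] tool z [ 0.5718  0.029  -0.8199] 0.008603399072201263
```

Call:
drive_tool(rows=[0,0,0,0,0,0,0,0,0,0,0,0,0,0,0,0,0,0,0,0,0,0,0,0], jaw=150, force=20)

```text
t: 9.68
eef_pos: [0.4434, 0.126, 0.163]
orientation: [1.835, 1.923, 0.606]
ft_force: [0.1, 0.4, -0.3]
grip_width: 0.035
finger_force: 0.0
```

```bash
python3 st.py
```

```text
9.6833 [0.4434 0.126  0.163 ] F tool [ 0.4188 -0.07    0.2902] M [ 0.232  -0.007   0.0293] moved mm [ 0.0933 -0.4305 49.1358] tool z [ 0.5708  0.0288 -0.8206] 0.03504923788246406
```

Call:
drive_tool(rows=[-5.7,-0.3,8.2,0,0,0,-17.1,-0.9,24.6,0,0,0,-28.5,-1.5,41,0,0,0,-34.2,-1.7,49.2,0,0,0,-34.2,-1.7,49.2,0,0,0])

```text
t: 10.1
eef_pos: [0.4092, 0.1245, 0.2144]
orientation: [1.833, 1.922, 0.609]
ft_force: [0.4, 0.1, -0.3]
grip_width: 0.035
finger_force: 0.0
```

Call:
drive_tool(rows=[0,0,0,0,0,0,0,0,0,0,0,0,0,0,0,0,0,0,2.9,0.1,-4.1,0,0,0,4.6,0.2,-6.6,0,0,0,5.7,0.3,-8.2,0,0,0,6.8,0.4,-9.8,0,0,0,6.8,0.4,-9.8,0,0,0], jaw=255)

```text
t: 10.77
eef_pos: [0.416, 0.1247, 0.2018]
orientation: [1.836, 1.924, 0.605]
ft_force: [-0.4, -0.2, 0.0]
grip_width: -0.0001
finger_force: 0.0
```

```bash
python3 st.py
```

```text
10.7667 [0.416  0.1247 0.2018] F tool [-0.1884 -0.3504 -0.2673] M [ 0.3165 -0.0216  0.0346] moved mm [ 0.1662 -0.7261  1.6143] tool z [ 0.5701  0.0287 -0.8211] -6.099620346476569e-05
```

Call:
drive_tool(rows=[0.6,0,-0.8,0,0,0,1.1,0.1,-1.6,0,0,0,1.1,0.1,-1.6,0,0,0,1.1,0.1,-1.6,0,0,0])

```text
t: 11.1
eef_pos: [0.4175, 0.1249, 0.2022]
orientation: [1.834, 1.922, 0.608]
ft_force: [-8.7, -0.8, 12.1]
grip_width: -0.0001
finger_force: 7.8
```

```bash
python3 st.py
```

```text
11.1 [0.4175 0.1249 0.2022] F tool [ -0.3365  -0.1671 -14.9167] M [ 0.3385 -0.0633 -0.0093] moved mm [0.3316 0.6812 2.1827] tool z [ 0.5727  0.0292 -0.8192] -0.0001428565534160724
```

Call:
drive_tool(rows=[0.5,0,-0.7,0,0,0,0.5,0,-0.7,0,0,0])

```text
t: 11.27
eef_pos: [0.4184, 0.1251, 0.2026]
orientation: [1.832, 1.921, 0.61]
ft_force: [-16.6, -1.4, 21.9]
grip_width: -0.0003
finger_force: 13.7
```

```bash
python3 st.py
```

```text
11.2667 [0.4184 0.1251 0.2026] F tool [ -0.5023  -1.0257 -27.5282] M [ 0.3913 -0.0918  0.022 ] moved mm [0.4056 1.7026 2.3453] tool z [ 0.5744  0.0295 -0.818 ] -0.0003364351260709506
```

Call:
drive_tool(rows=[-9,-0.5,13,0,0,0,-23,-1.2,33,0,0,0,-32,-1.6,50,0,0,0,-25,-1.5,75,-0.3,6,0,-10,-1,92,-0.5,12,0,10,0,100,-0.8,18,0,40,0,100,-1.1,24,0,75,1,100,-1.4,30,0,110,1,95,-1.6,35,0,140,2,85,-1.6,35,0,160,2,75,-1.6,35,0,160,2,70,-1.6,35,0])

```text
t: 12.27
eef_pos: [0.5814, 0.1263, 0.2659]
orientation: [-2.166, -2.266, 0.006]
ft_force: [-0.7, 0.1, -0.9]
grip_width: -0.0003
finger_force: 0.0
```

Call:
drive_tool(rows=[0,0,0,0,0,0,0,0,0,0,0,0,0,0,0,0,0,0], jaw=125)

```text
t: 12.52
eef_pos: [0.577, 0.127, 0.2714]
orientation: [-2.167, -2.27, -0.001]
ft_force: [-0.4, 0.4, -0.4]
grip_width: 0.0359
finger_force: 0.0
```

Run:
```python
from cell import *
from h import *
np.set_printoptions(precision=4,suppress=True)
c=read_camera("wrist");tp=read_camera("top");s=read_state();m=R.from_rotvec(s["orientation"]).as_matrix();print(m,s["eef_pos"])
pickle.dump((c,tp,s),open("bar.pkl","wb"))
print(proj(c,[[.577,.127,.153]]), np.degrees(np.arctan2(m[1,1],m[0,1])))
im=np.zeros((500,800,3),np.uint8);im[:400,:640]=c["color"];im[:240,640:800]=0
a=crop(tp,240,110,100,100,2);im[300:500,600:800]=a
cv2.imwrite("pics/w6.png",im)
```

```text
[[-0.0465  0.9989 -0.001 ]
 [ 0.9989  0.0465  0.0027]
 [ 0.0028 -0.0008 -1.    ]] [0.577  0.127  0.2717]
[[319.0716 199.3454]] 2.662717679643899
```

View pics/w6.png

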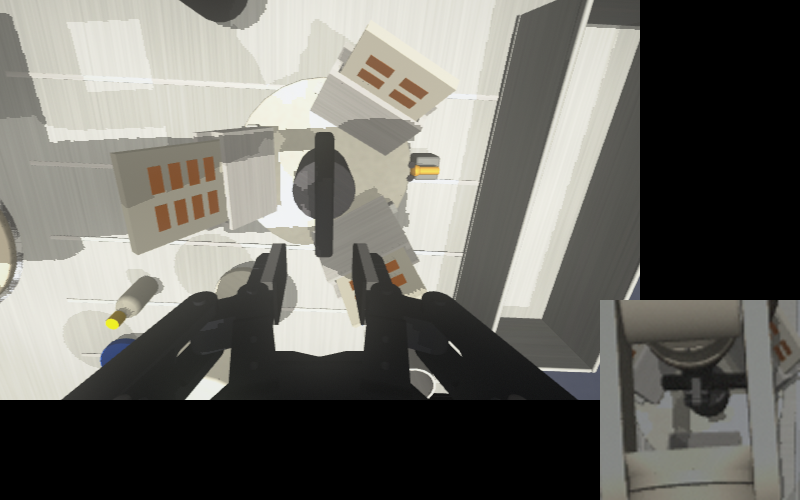

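The picture shows the plate standing in its holder at (165,195). The bar's top face runs from (325,132) to (324,257), about 5 px right of my projection, so I'll correct for that.

Run:
```python
from h import *
np.set_printoptions(precision=4,suppress=True)
c,tp,s=pickle.load(open("bar.pkl","rb"))
g=c["color"].mean(2).astype(int)
for v in (140,150,240,250):print(v,g[v,308:342])
print(g[126:140,324],g[250:264,324])
for a in[(325,132),(324.5,256.5),(324.7,194)]:print(onz(c,*a,.153))
# cylinder top centre from disc silhouettes
```

```text
140 [149 148 148 148 148 148 124  72  65  65  66  65  65  66  65  65  64  65
  63  63  63  63  64  63  63  61 129 179 179 180 180 180 180 180]
150 [235 212 124  71  71  70  68  64  64  63  64  63  63  63  63  62  62  62
  62  61  61  60  60  60  60  59  62  75 115 161 178 179 181 181]
240 [182 181 181 180 167 145 122  80  62  63  63  63  63  63  63  64  63  62
  63  62  62  62  61  60  87 125 139 139 139 139 139 141 140 139]
250 [233 232 231 234 220 186 156  87  67  69  70  70  68  64  64  63  63  64
  63  63  63  63  60  60  86 122 136 136 135 134 135 135 137 138]
[242 242 241 178 180 177  65  64  64  64  65  64  65  64] [ 63  64  64  64  63  63  65 114 137 141 141 139 138 139]
[0.579  0.1834 0.153 ]
[0.5845 0.0723 0.153 ]
[0.5815 0.132  0.153 ]
```

Call:
drive_tool(rows=[3,0.5,-15,0,0,0,3,0.5,-40,0,0,0,3,0.5,-65,0,0,0,3,0.5,-88,0,0,0,3,0.5,-103,0,0,0,3,0.5,-113,0,0,0,3,0.5,-118,0,0,0,3,0.5,-118,0,0,0,3,0.5,-118,0,0,0])

```text
t: 13.37
eef_pos: [0.5808, 0.1274, 0.1533]
orientation: [-2.167, -2.27, -0.001]
ft_force: [0.4, 0.3, 0.2]
grip_width: 0.0436
finger_force: 0.0
```

Call:
drive_tool(rows=[0,0,0,0,0,0,0,0,0,0,0,0,0,0,0,0,0,0,0,0,0,0,0,0,0,0,0,0,0,0], jaw=255, force=80)

```text
t: 13.78
eef_pos: [0.5808, 0.1273, 0.1533]
orientation: [-2.167, -2.27, -0.001]
ft_force: [-2.7, -0.2, 7.7]
grip_width: 0.0147
finger_force: 79.2
```

```bash
python3 st.py
```

```text
13.7833 [0.5808 0.1273 0.1533] F tool [-0.0497 -2.7331 -7.6521] M [0.4156 0.026  0.0246] moved mm [ -5.1404 106.7442 135.5568] tool z [-0.0018  0.0027 -1.    ] 0.014721190224533472
```

Call:
drive_tool(rows=[0,0,0.3,0,0,2,0,0,0.6,0,0,7,0,0,0.6,0,0,12,0,0,0.6,0,0,17,0,0,0.6,0,0,22])

```text
t: 14.2
eef_pos: [0.5807, 0.1273, 0.1534]
orientation: [-1.689, -2.645, 0.001]
ft_force: [-0.9, -0.7, 1.5]
grip_width: 0.0147
finger_force: 80.9
```

```bash
python3 st.py
```

```text
14.2 [0.5807 0.1273 0.1534] F tool [-0.2389 -1.1402 -1.5304] M [-0.0049  0.069   0.0603] moved mm [ -5.1319 106.6514 135.4715] tool z [-0.0032  0.0013 -1.    ] 0.014717227091506697
```

Call:
drive_tool(rows=[0,0,0,0,0,5,0,0,0,0,0,10,0,0,0,0,0,15,0,0,0,0,0,20,0,0,0,0,0,25,0,0,0,0,0,30,0,0,0,0,0,34,0,0,0,0,0,37,0,0,0,0,0,38,0,0,0,0,0,38,0,0,0,0,0,38])

```text
t: 15.12
eef_pos: [0.5806, 0.1273, 0.1534]
orientation: [-0.745, -3.049, 0.004]
ft_force: [-3.3, -1.6, 6.4]
grip_width: 0.0143
finger_force: 81.6
```

```bash
python3 st.py; python3 -c "
from cell import *
from h import *
m=R.from_rotvec(read_state()['orientation']).as_matrix();print(np.degrees(np.arctan2(m[1,1],m[0,1])))"
```

```text
15.1167 [0.5806 0.1273 0.1534] F tool [ 2.2218 -3.0055 -6.3544] M [ 0.3754  0.4032 -0.1177] moved mm [ -5.1998 106.5829 135.4227] tool z [-0.0033 -0.0016 -1.    ] 0.014317469860148225
62.545822183200634
```

Call:
drive_tool(rows=[0,0,0,0,0,0,0,0,0,0,0,0,0,0,0,0,0,0,0,0,0,0,0,0], jaw=125)

```text
t: 15.45
eef_pos: [0.5806, 0.1274, 0.1528]
orientation: [-0.743, -3.049, 0.004]
ft_force: [-0.7, 0.3, 0.2]
grip_width: 0.0433
finger_force: 0.0
```

Call:
drive_tool(rows=[0,0,10,0,0,0,0,0,35,0,0,0,0,0,65,0,0,0,0,0,95,0,0,0,0,0,125,0,0,0,0,0,150,0,0,0,0,0,170,0,0,0,0,0,180,0,0,0,0,0,180,0,0,0,0,0,180,0,0,0])

```text
t: 16.28
eef_pos: [0.5805, 0.1273, 0.3323]
orientation: [-0.742, -3.049, 0.004]
ft_force: [-0.2, -0.1, -0.6]
grip_width: 0.0436
finger_force: 0.0
```

Run:
```python
from cell import *
from h import *
c=read_camera("wrist");sc=read_camera("scene");s=read_state();print(s["t"],s["eef_pos"],s["ft_force"])
pickle.dump((c,sc,s),open("end.pkl","wb"))
im=np.zeros((600,800,3),np.uint8);im[:375,:600]=cv2.resize(c["color"],(600,375));im[280:600,350:800]=crop(sc,190,110,225,160,2)
cv2.imwrite("pics/w7.png",im)
```

```text
16.3833 [0.58029632 0.12730015 0.33116891] [-0.26642465 -0.18578132 -0.25593776]
```

View pics/w7.png

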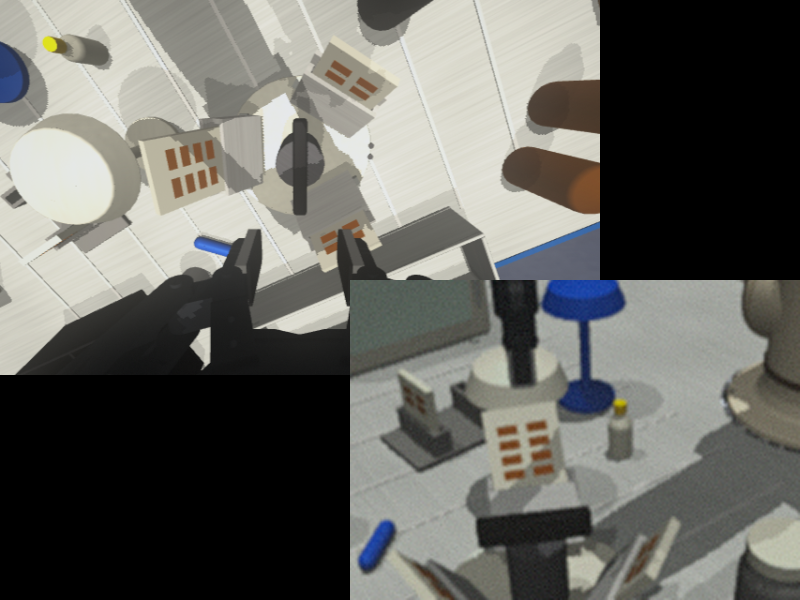

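The tall plate, with its four cell rows, stands at the white lamp (180,175). The bar (300,165) is lined up at the click. The short plate is still in the rack and the bottle has not moved.

```bash
python3 -c "
from cell import *
print(close_job())"
```

```text
the job is handed in; nothing more can be done
None
```

The tall plate is fully home in the holder and the stand is turned one click (+60°) to the white lamp. The gripper has let go and is clear, the short plate and bottle were left alone, and the job was handed in at about 16 s.

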